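Close and lock the service cover of a bag sealer

ROBOT

A 6-joint arm with a two-finger parallel gripper is mounted at the origin on the work surface. World frame = base frame: x ahead of the robot, y to its left, z up, the work surface at z = 0. Lengths are in m, angles in rad, forces in N, time in s.
With the tool pointing down it reaches from about 0.425 to 0.95 m from the base axis. Payload 3.5 kg.
Tool frame: the origin (TCP) lies where the fingers leave the gripper's body, on its centre line; the fingertips stand 73 mm ahead of it and the grasp point (between the pads) lies 54 mm ahead of it; z points along the fingers, y is the line along which they close (so a half turn about z gives the same grasp; the last joint's range is limited). The gripper opens to 85 mm and grips with 20 to 120 N. Pads are 22 mm wide; open, the fingers measure 114 mm over their backs; the gripper's body (76 mm by 85 mm) begins 54 mm behind the grasp point. The pads swing forward as they close: fully open they stand 13 mm farther back than shut.
Start: joints at [0.97, 0.286, 1.577, -0, 1.279, -0.15], TCP at [0.294, 0.608, 0.304] pointing down, gripper open.
Joint ranges: [-2.77, 2.77], [-0.9, 2.22], [0.21, 2.48], [-1.53, 4.67], [0.24, 2.81], [-2.84, 2.84]. Speed limits (rad/s): [2.79, 2.79, 3.14, 3.14, 3.14, 3.14].

INTERFACE

Orientations are given as a 3x3 rotation matrix whose columns are the frame's x, y, z axes.
In Python, from station import ctrl gives the robot as it stands.
- The arm moves only by the tool apply_moves, never from a script. Its argument "rows" is text: rows parted by semicolons, each of 7 numbers parted by spaces: the turn, a rotation vector about the tool's x, y, z as a fraction of full scale, then the shift along the tool's x, y, z as a fraction of full scale, then the closure in counts, from 0 (fully open) to 255 (shut). A call has 1 to 20 rows; each row is the pose to reach, as a shift and turn from the pose commanded when the call began, along the tool's axes at that moment; what a row does not reach only later rows make up. Full scale, the value 1, is 250 mm for a shift and 45 degrees for a turn. A row lasts 1/10 s, in which the tool goes at most 50 mm and 8.59 degrees, less where a joint would pass 70% of its speed; a pose out of reach is approached as far as the arm can. A call with a number of a shift or a turn outside -1 to 1 is refused whole. A call with a gripper value outside its range is refused whole. The fingers move at their own pace and stop on an object; "grip_force" is the grip in N (left out, the last holds). Time passes only in rows, so rows that repeat a pose let the fingers close. It gives the time, the measured TCP pose, the force, the opening and the grip force at its end, in the units of the state.
- ctrl.get_state(): the state, without advancing time (a new reading comes with each control period).
- ctrl.read_camera(name): name is "side" or "top" or "wrist"; returns the picture (384x512x3 uint8, red, green, blue); there is no depth.
- ctrl.camera_model(name): a dict with "K" (3x3 intrinsics, pixels), "view" (4x4, takes a point from world to camera coordinates). Camera axes: x right, y down, z forward; pixel columns grow to the right and rows downward; lengths in m; the calibration is good to about 2 mm. A picture is of the moment at which its call begins: read the wrist's pose just before it. camera_model takes no time and is no camera call; for the wrist camera it gives the pose at the moment of the call.
- ctrl.finish_job(): hands the job in; it is judged then, once.
The state is a dict: "clock": time; "joint_pos": joint angles; "qvel": joint speeds; "effort": joint torques, N m; "tcp_pos": TCP position; "tool_rot": TCP orientation; "force": force on the tool from outside, world axes, zero at the start; "wrist_torque": the same for the moment, N m; "gripper_width": finger opening in m; "grip_force": force on a finger pad.
Only numpy, scipy, OpenCV 4.12 (cv2) and the standard library are available. Lean on these libraries where they do the work, as an engineer would, in place of code of your own. Each camera call takes 0.05 s, during which the arm holds its last target. There are 200 camera calls.

TASK

Put the service cover back on the bag sealer: hook its two steel tabs under the rim of the opening on the robot's side, swing it down flat over the opening, then push its sprung quarter-turn stud in and turn it clockwise until it locks. Leave it locked, with the cover flat, and leave the other things on the bench where they are.

Things in the scene. Friction and masses are not known exactly. Their poses are not given: they have to be found in the camera images.
- sealer: Bench bag sealer, green-grey, fixed; body 260 (x) x 233 (y) x 115 mm high. Origin on the bench under the middle of the opening in its top; x points away from the robot to the sealing jaws, z up. On the top, the control console (y below -88 mm) stands 18 mm high, its knobs 36 mm; the jaws (x above 112 mm) stand up to 35 mm above the top.
- seat (a point): Middle of the sealer's service opening, level with the upper face of the skin (sealer x 0, y 0, z 115 mm), axes as the sealer's. The opening runs x -86.2 to +91.8, y -48.5 to +48.5 mm. The closed cover's origin lies here with its axes along these; play then about 1.5 mm in x and 2 mm in y either way.
- lip_edge (a point): Middle of the opening's straight edge on the robot's side (sealer x -86.2, y 0 mm), at the skin's upper face. The skin is 4 mm thick; the tabs go under it here, with 40 mm of free space below and 30 mm behind.
- socket_mid (a point): Middle of the top face of the stud's socket inside the sealer (sealer x 68, y 0 mm, 15.5 mm below the skin's upper face); axes as the sealer's, NOT as the slot's. Its slot, 32 x 12 mm, lies roughly along sealer x but up to 0.45 rad either way; that angle is not reported: see it while the cover is off, or feel for it with the pin.
- cover: Loose green-grey cover, plate 190 x 116 x 4 mm, 0.28 to 0.46 kg. Origin on the plate's underside, x from the tabs to the stud, z up. Plate x -85 to +105, y -58 to +58, z 0 to 4 mm. Two side flanges, x -64 to +90, hang inside the opening: outer faces y -46.5 and +46.5 at the plate, sloping in to y -42 and +42 at their foot, 18 mm below it. It starts on them, level, origin 18 mm up.
- tab_tips (a point): Midway between the tips of the two steel tabs (cover x -99, y 0, z -9 mm): 24 mm wide at y -30 and +30, x -85 to -99, z -11 to -7 mm, on webs that face -x at x -85. Put them in with the stud end raised 0.3 to 0.45 rad and the plate's tab end just above the skin (it is wider than the opening), pull towards the robot until the webs meet the skin's edge, then let the stud end down.
- cover_grip (a point): Middle of the cover's black bow handle: a bar 12 mm thick (cover x), 84 mm long (cover y), 18 mm high, at cover x -10, y 0; this point 31 mm above the plate's underside; 18 mm free under the bar between its posts. Axes as the cover's.
- wing (a point): Middle of the black wing on the stud's head: 60 mm long (this point's x), 9 mm thick (its y), 24 mm high, this point at half height, z up. It stands on a steel disc 34 mm across whose top is 12 mm below this point. Stud axis at cover x 68, y 0; with the stud out this point is 43 mm above the plate's underside.
- cross_pin (a point): Middle of the steel cross pin at the stud's lower end, parallel to the wing, 26 mm long, 6 mm thick; 11 mm below the plate's underside with the stud out. With the cover seated it enters the socket's slot when within about 0.15 rad of the slot's direction; else it lands on the socket's top.
- stud_push (a joint): How far the stud is pushed in, m: 0 out, 0.0165 at its stop; spring 4 N at 0 to 13 N at the stop. Seated, a pin that misses the slot is held up at 0.0015; one in the slot must go past 0.0145 (push to the stop) before it can turn. Let go, it springs back: to about 0.0105 = in the lock notch, 0.0145 = turned too little, near 0 = out.
- stud_turn (a joint): Stud angle about the cover's z, rad, counter-clockwise from above positive; 0 = wing along the cover's x; free from -2.7 to 1.2, friction 0.02 N m. Pushed home in the slot it turns only clockwise (to more negative values), 1.57 rad to a firm stop, where the notch is (play about 0.1 rad).
- screwdriver: Bystander: screwdriver, 190 mm, lying between sealer and cover. Origin under its middle.
- label_roll: Bystander: paper label roll, 84 mm across, 50 mm high, standing. Origin under its middle.
- tea_tin: Bystander: tin, 76 mm across, 70 mm high. Origin under its middle.
- carton: Bystander: closed carton, 80 x 130 x 70 mm. Origin under its middle.

How it is judged:
On the way:
1. the cover lies flat in place over the opening, tabs under the rim (x of cover in the frame of seat between -0.004 and 0.004 m and y of cover in the frame of seat between -0.004 and 0.004 m and z of cover in the frame of seat between -0.003 and 0.003 m and angle between cover's own z axis and vertical below 0.03 rad and angle between the x axis of cover and the x axis of seat, either way round below 0.06 rad), for 0.2 s.
At the end, for the whole second after the job is handed in: The cover lies within 4 mm of its place, level within 0.03 rad and square within 0.06 rad, at rest; the stud is sprung up in its lock notch (push 8.5 to 12.5 mm) after a quarter turn clockwise (angle -2.3 to -0.9 rad) (all of step 1 and value of joint stud_push between 0.0085 and 0.0125 m and value of joint stud_turn between -2.3 and -0.9 rad and linear speed of cover below 0.01 m/s and angular speed of cover below 0.1 rad/s); the robot touches nothing.
It fails at once if a thing on the bench is shifted by more than 40 mm (distance of any of screwdriver, label_roll, tea_tin, carton from where it was at the start of the episode above 0.04 m).
It also fails if it takes over 61 s, if anything falls off the work surface, if the arm or the gripper's body presses on something with over 40 N, if the wrist force passes 120 N, or if a joint passes its speed limit or range.

## Working session

There is one attempt and no reset: what is moved stays moved. The work goes in short steps, Python scripts to look and compute and a tool call to move; the robot and the scene stay as the last step left them, time stands still between calls to the robot, and variables do not carry over. Pictures are saved under pics/ and viewed, at most 13 in all, crops included, and the job is handed in when it is done.

Besides the shell and the picture viewer there is one more tool, called after ">>>" in YAML: its name, and indented under it one key for each argument. apply_moves: Moves the arm, as the interface text tells. Shift numbers are shares of 250 mm and turn numbers shares of 45 degrees, none past 1 either way. Its arguments: {"type":"object","properties":{"rows":{"type":"string"},"grip_force":{"type":"number"}},"required":["rows"]}

```bash
ls; mkdir -p pics
python3 - <<'E'
from station import ctrl
import cv2,numpy as np
s=ctrl.get_state();print(s)
for n in("top","side","wrist"):
    m=ctrl.camera_model(n);print(n,m)
    cv2.imwrite(f"pics/{n}0.png",ctrl.read_camera(n)[:,:,::-1])
E
```

```text
pics
{'clock': 0.0, 'joint_pos': array([ 9.69992474e-01,  2.87197511e-01,  1.57817976e+00, -1.61484103e-05,
        1.27856019e+00, -1.50009929e-01]), 'qvel': array([-1.27425516e-03,  1.43826029e-03, -1.36100776e-03,  3.13927827e-05,
       -5.29192233e-04, -1.76593680e-04]), 'effort': array([ 2.25697750e-04, -4.05977261e+01, -2.92625087e+01, -1.07677627e-04,
        5.81807893e-03, -9.76171293e-06]), 'tcp_pos': array([0.29379124, 0.60717624, 0.30252423]), 'tool_rot': array([[-9.00103304e-01,  4.35674556e-01, -1.31277699e-03],
       [ 4.35676405e-01,  9.00101270e-01, -1.94292942e-03],
       [ 3.35147326e-04, -2.32078315e-03, -9.99997251e-01]]), 'force': array([1.10881389, 0.27349698, 0.03113276]), 'wrist_torque': array([ 0.01981918, -0.02734171, -0.03553474]), 'grip_force': 0.0, 'gripper_width': 0.08512280984737394}
top {'K': array([[395.15336044,   0.        , 255.78997434],
       [  0.        , 395.15336044, 186.35489336],
       [  0.        ,   0.        ,   1.        ]]), 'view': array([[ 0.15136097, -0.98846464,  0.00524578, -0.01108308],
       [-0.96551829, -0.14898026, -0
[... 289 characters left out ...]
       ,   1.        ]]), 'view': array([[ 0.72980205, -0.6833441 ,  0.02073182, -0.3530416 ],
       [-0.44879471, -0.50174162, -0.7394854 ,  0.34449992],
       [ 0.515725  ,  0.53037364, -0.67285328,  0.51627769],
       [ 0.        ,  0.        ,  0.        ,  1.        ]])}
wrist {'K': array([[266.3322659 ,   0.        , 254.94880039],
       [  0.        , 266.3322659 , 191.65076859],
       [  0.        ,   0.        ,   1.        ]]), 'view': array([[ 0.43486911,  0.90049226, -0.00159259, -0.67401831],
       [ 0.85566747, -0.41266982,  0.31230882, -0.03944473],
       [ 0.28057446, -0.13717619, -0.9499793 ,  0.3802154 ],
       [ 0.        ,  0.        ,  0.        ,  1.        ]])}
```

View pics/top0.png

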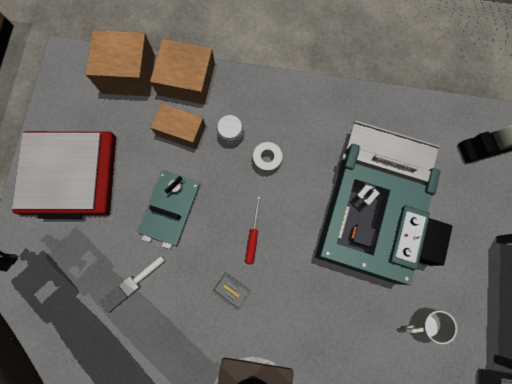

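View pics/side0.png

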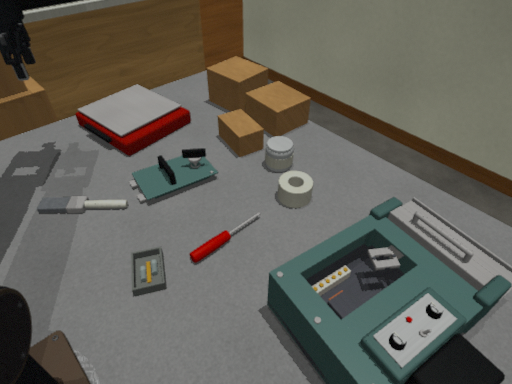

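```bash
cat > h.py <<'E'
from station import ctrl
import cv2,numpy as np
def ray(m,uv,z):
    K,V=m["K"],m["view"];R,t=V[:3,:3],V[:3,3]
    uv=np.atleast_2d(uv).astype(float)
    d=np.c_[uv,np.ones(len(uv))]@np.linalg.inv(K).T@R;c=-R.T@t
    return c+d*((z-c[2])/d[:,2])[:,None]
def proj(m,P):
    P=np.atleast_2d(P);q=(P@m["view"][:3,:3].T+m["view"][:3,3])@m["K"].T
    return q[:,:2]/q[:,2:]
E
python3 - <<'E'
from h import *
im=cv2.imread("pics/top0.png");m=ctrl.camera_model("top")
hsv=cv2.cvtColor(im,cv2.COLOR_BGR2HSV)
g=cv2.inRange(hsv,(75,60,30),(100,255,200))
cs,_=cv2.findContours(g,cv2.RETR_EXTERNAL,cv2.CHAIN_APPROX_NONE)
for c in sorted(cs,key=cv2.contourArea)[-3:]:
    x=c.mean((0,1));z=0.022 if x[0]<256 else 0.115
    P=ray(m,c[:,0],z)[:,:2].astype(np.float32)
    r=cv2.minAreaRect(P*1000);print(x,cv2.contourArea(c),r,cv2.boxPoints(r).round(1).tolist())
a=cv2.resize(im[160:255,125:215],None,fx=4,fy=4,interpolation=cv2.INTER_CUBIC)
b=cv2.resize(im[115:290,310:450],None,fx=3,fy=3,interpolation=cv2.INTER_CUBIC)
o=np.zeros((525,780,3),np.uint8);o[:380,:360]=a;o[:525,360:]=b;cv2.imwrite("pics/crop1.png",o)
E
```

```text
[163.29032258 185.38709677] 119.5 ((525.0255737304688, 338.8803405761719), (32.68400192260742, 92.12692260742188), 61.623085021972656) [[476.70001220703125, 346.3999938964844], [557.7999877929688, 302.6000061035156], [573.2999877929688, 331.3999938964844], [492.29998779296875, 375.20001220703125]]
[351.50847458 157.15254237] 183.5 ((660.061767578125, -166.91326904296875), (23.43067169189453, 69.65272521972656), 81.39942932128906) [[623.9000244140625, -173.3000030517578], [692.7000122070312, -183.6999969482422], [696.2000122070312, -160.5], [627.4000244140625, -150.10000610351562]]
[411.83478261 210.39782609] 2115.0 ((528.7059936523438, -329.5315856933594), (99.59957885742188, 278.6747131347656), 81.22029113769531) [[383.3999938964844, -357.5], [658.7999877929688, -400.0], [674.0, -301.6000061035156], [398.6000061035156, -259.0]]
```

View pics/crop1.png

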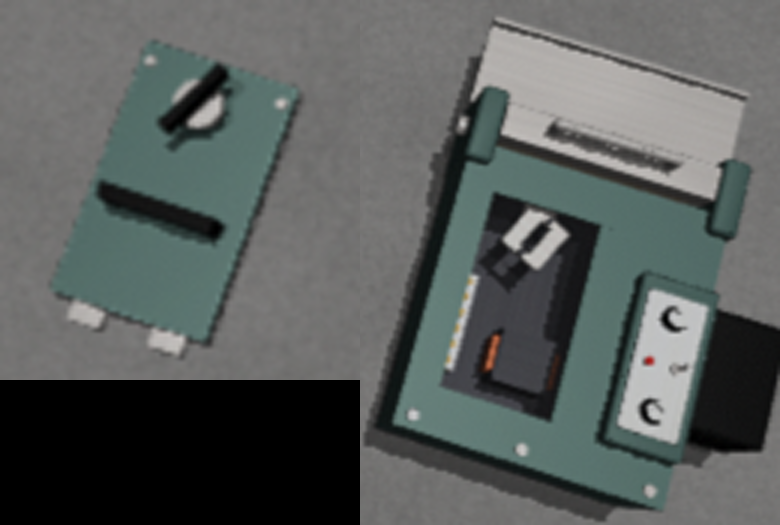

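Run:
```python
from h import *
m=ctrl.camera_model("top")
f=lambda p,o,s:np.array(o)+(np.array(p)+.5)/s-.5
c=ray(m,f([(148,40),(300,95),(210,345),(53,290)],(125,160),4),.022)
o=ray(m,f(np.array([(497,193),(601,222),(550,420),(441,386)])-[360,0],(310,115),3),.115)
for n,P,mid in(("cover",c,10),("open",o,2.8)):
    d=(P[0]+P[1]-P[2]-P[3])[:2]/2;L=np.linalg.norm(d);W=np.linalg.norm((P[0]+P[3]-P[1]-P[2])[:2]/2)
    x=d/L;print(n,P[:,:2].round(4).tolist(),"L,W",L,W,"yaw",np.arctan2(*x[::-1]),"origin",P.mean(0)[:2]-x*mid/1000)
w=ray(m,f([(165,128),(223,70)],(125,160),4),.018+.055);print("wing",w, np.arctan2(*(w[1]-w[0])[1::-1]))
s=ray(m,f(np.array([(526,250),(553,219)])-[360,0],(310,115),3),.0995);print("slot",s,np.arctan2(*(s[1]-s[0])[1::-1]))
```

```text
cover [[0.5696, 0.3499], [0.5464, 0.2347], [0.3631, 0.2639], [0.3837, 0.3788]] L,W 0.18684142961023553 0.11711319326037163 yaw -0.1562893539671218 origin [0.45580362 0.30837993]
open [[0.6014, -0.1828], [0.5894, -0.2749], [0.413, -0.246], [0.4272, -0.1524]] L,W 0.1777558272778338 0.09379943473965302 yaw -0.16737789142194384 origin [ 0.50498059 -0.21355933]
wing [[0.49957458 0.31195152 0.073     ]
 [0.545234   0.28093167 0.073     ]] -0.5967488629899258
slot [[ 0.5582359  -0.21653958  0.0995    ]
 [ 0.58968192 -0.23757568  0.0995    ]] -0.5895878703538217
```

View pics/wrist0.png

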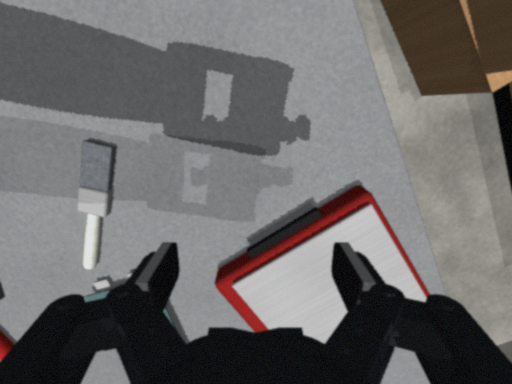

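```bash
cat >> h.py <<'E'
from scipy.spatial.transform import Rotation as Ro
def Rt(a,th=0,b=0):   # tool down, tool x at world angle a; then rotate about tool x by th
    x=np.array([np.cos(a),np.sin(a),0]);z=np.array([0,0,-1.]);R=np.c_[x,np.cross(z,x),z]
    return R@Ro.from_rotvec([th,0,0]).as_matrix()
def plan(p,R):
    s=ctrl.get_state();r=(Ro.from_matrix(s["tool_rot"]).inv()*Ro.from_matrix(R)).as_rotvec()/(np.pi/4)
    d=s["tool_rot"].T@(np.array(p)-s["tcp_pos"])/.25
    print("turn",r.round(4),"shift",d.round(4))
E
python3 - <<'E'
from h import *
s=ctrl.get_state();V=ctrl.camera_model("wrist")["view"];c=-V[:3,:3].T@V[:3,3]
print("cam in tool",s["tool_rot"].T@(c-s["tcp_pos"]),"axis",s["tool_rot"].T@V[2,:3])
plan([.5,.0,.33],Rt(1.41)); plan([.53,-.30,.33],Rt(1.41))
E
```

```text
cam in tool [ 0.08178898 -0.00015992 -0.06972702] axis [-3.12621554e-01  7.45928401e-04  9.49877470e-01]
turn [-2.2000e-03  1.2000e-03  1.6308e+00] shift [-1.8005 -1.8274 -0.1058]
turn [-2.2000e-03  1.2000e-03  1.6308e+00] shift [-2.4313 -2.8553 -0.1041]
```

>>> apply_moves:
  rows: "0 0 0.9 -0.98 -0.62 0 0;0 0 0.9 -0.98 -0.62 0 0;0 0 0.9 -0.98 -0.62 0 0;0 0 0.9 -0.98 -0.62 0 0;0 0 0.9 -0.98 -0.62 0 0;0 0 0.9 -0.98 -0.62 0 0"

```text
clock: 0.75
tcp_pos: [0.4479, 0.359, 0.3037]
tool_rot: [[-0.399, 0.917, -0.0], [0.917, 0.399, -0.001], [-0.0, -0.0, -1.0]]
force: [1.5, -0.0, -0.1]
gripper_width: 0.0855
grip_force: 0.0
```

Run:
```python
from h import *
print(ctrl.get_state()["tcp_pos"],ctrl.get_state()["clock"])
plan([.48,.16,.29],Rt(1.40)); plan([.502,-.233,.28],Rt(1.4))
```

```text
[0.44790003 0.35897204 0.30366259] 0.75
turn [-2.0e-04  6.0e-04  7.4e-01] shift [-0.781  -0.1998  0.055 ]
turn [-2.0e-04  6.0e-04  7.4e-01] shift [-2.2576 -0.7462  0.0958]
```

>>> apply_moves:
  rows: "0 0 0.74 -1 -0.3 0.05 0;0 0 0.74 -1 -0.3 0.05 0;0 0 0.74 -1 -0.3 0.05 0;0 0 0.74 -1 -0.3 0.05 0;0 0 0.74 -1 -0.3 0.05 0;0 0 0.74 -1 -0.3 0.05 0"

```text
clock: 1.35
tcp_pos: [0.4788, 0.0984, 0.291]
tool_rot: [[0.172, 0.985, -0.0], [0.985, -0.172, -0.001], [-0.001, -0.0, -1.0]]
force: [-0.4, -0.2, 0.1]
gripper_width: 0.0853
grip_force: 0.0
```

>>> apply_moves:
  rows: "0 0 0 -1 0.2 0 0;0 0 0 -1 0.2 0 0;0 0 0 -1 0.2 0 0;0 0 0 -1 0.2 0 0;0 0 0 -1 0.2 0 0"

```text
clock: 1.85
tcp_pos: [0.4859, -0.1489, 0.2914]
tool_rot: [[0.167, 0.986, 0.001], [0.986, -0.167, 0.0], [0.001, 0.0, -1.0]]
force: [1.0, 0.2, 1.2]
gripper_width: 0.0859
grip_force: 0.0
```

>>> apply_moves:
  rows: "0 0 0 -0.34 0.12 0.05 0;0 0 0 -0.34 0.12 0.05 0;0 0 0 -0.34 0.12 0.05 0;0 0 0 -0.34 0.12 0.05 0"

```text
clock: 2.25
tcp_pos: [0.5014, -0.2365, 0.2782]
tool_rot: [[0.168, 0.986, -0.001], [0.986, -0.168, 0.002], [0.001, -0.001, -1.0]]
force: [-0.3, 0.3, -0.1]
gripper_width: 0.0852
grip_force: 0.0
```

Run:
```python
from h import *
import pickle
s=ctrl.get_state();m=ctrl.camera_model("wrist");im=ctrl.read_camera("wrist")[:,:,::-1]
pickle.dump((s,m),open("w1.pkl","wb"));cv2.imwrite("pics/w1.png",im)
print(s["tcp_pos"],s["clock"],s["qvel"].round(3))
```

```text
[ 0.50138251 -0.23649931  0.2781964 ] 2.25 [ 0.033 -0.028  0.019  0.002  0.001 -0.001]
```

View pics/w1.png

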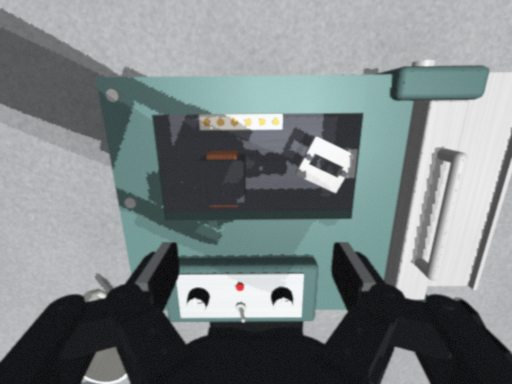

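Run:
```python
from h import *
import pickle
s,m=pickle.load(open("w1.pkl","rb"));im=cv2.imread("pics/w1.png")
hsv=cv2.cvtColor(im,cv2.COLOR_BGR2HSV);g=cv2.inRange(hsv,(70,70,45),(100,255,255))
hole=cv2.bitwise_not(g)
def first(line,start,step):
    i=start
    while not line[i]: i+=step
    return i-step/2
L=[(first(g[v],200,-1),v) for v in range(135,185,3)]
R=[(first(g[v],340,1),v) for v in range(140,200,4)]
T=[(u,first(g[:,u],140,-1)) for u in range(290,345,5)]+[(u,first(g[:,u],140,-1)) for u in range(175,195,4)]
B=[(u,first(g[:,u],205,1)) for u in range(240,340,6)]
def ln(P,k):
    P=ray(m,P,.115)[:,:2];med=P
    for _ in range(3):
        vx,vy,x,y=cv2.fitLine(med.astype(np.float32),cv2.DIST_HUBER,0,1e-5,1e-5).ravel()
        r=(med-[x,y])@[-vy,vx];med=med[abs(r)<max(.0012,1.5*np.median(abs(r)))]
    d=np.array([vx,vy])*np.sign(vx if k else vy);return np.array([x,y]),d,len(med)
l,r,t,b=ln(L,0),ln(R,0),ln(T,1),ln(B,1)
for n,e in zip("LRTB",(l,r,t,b)):print(n,e[0],np.arctan2(*e[1][::-1])-(0 if n in"TB" else np.pi/2),e[2])
yaw=np.mean([np.arctan2(*e[1][::-1])for e in(t,b)]);ex=np.array([np.cos(yaw),np.sin(yaw)]);ey=np.array([-ex[1],ex[0]])
xl,xr,yt,yb=l[0]@ex,r[0]@ex,t[0]@ey,b[0]@ey
print("yaw",yaw,"L",xr-xl,"W",yt-yb,"seat",ex*((xl+xr)/2-.0028)+ey*(yt+yb)/2, "lip x",xl)
# slot: dark inside white
w=cv2.inRange(im[125:205,290:360],(150,150,150),(255,255,255));c=max(cv2.findContours(w,0,2)[0],key=cv2.contourArea)
hull=np.zeros_like(w);cv2.drawContours(hull,[cv2.convexHull(c)],-1,255,-1)
d=hull&~w;d=cv2.morphologyEx(d,cv2.MORPH_OPEN,np.ones((3,3)))
for z,mk in((.0995,hull),(.0995,d)):
    P=ray(m,np.argwhere(mk)[:,::-1]+[290,125],z)[:,:2].astype(np.float32)*1000
    print(cv2.minAreaRect(P))
o=cv2.resize(im[95:235,130:380],None,fx=3,fy=3,interpolation=cv2.INTER_CUBIC);cv2.imwrite("pics/w1c.png",o)
```

```text
Traceback (most recent call last):
IndexError: index -513 is out of bounds for axis 0 with size 512
```

```bash
cat > open.py <<'E'
from h import *
import pickle
s,m=pickle.load(open("w1.pkl","rb"));im=cv2.imread("pics/w1.png")
print(im[150,140],im[95,330],im[240,250],im[150,190],im[150,300])
g=(im[:,:,1].astype(int)-im[:,:,2]>18)
def first(line,start,step):
    i=start
    while not line[i]: i+=step
    return i-step/2
L=[(first(g[v],200,-1),v) for v in range(135,185,3)]
R=[(first(g[v],340,1),v) for v in range(140,200,4)]
T=[(u,first(g[:,u],140,-1)) for u in range(290,345,5)]+[(u,first(g[:,u],140,-1)) for u in range(175,195,4)]
B=[(u,first(g[:,u],205,1)) for u in range(240,340,6)]
def ln(P,k):
    P=ray(m,P,.115)[:,:2];med=P
    for _ in range(3):
        vx,vy,x,y=cv2.fitLine(med.astype(np.float32),cv2.DIST_HUBER,0,1e-5,1e-5).ravel()
        r=(med-[x,y])@[-vy,vx];med=med[abs(r)<max(.0012,1.5*np.median(abs(r)))]
    d=np.array([vx,vy])*np.sign(vx if k else vy);return np.array([x,y]),d,len(med)
l,r,t,b=ln(L,0),ln(R,0),ln(T,1),ln(B,1)
for n,e in zip("LRTB",(l,r,t,b)):print(n,e[0],np.arctan2(*e[1][::-1])-(0 if n in"TB" else np.pi/2),e[2])
yaw=np.mean([np.arctan2(*e[1][::-1])for e in(t,b)]);ex=np.array([np.cos(yaw),np.sin(yaw)]);ey=np.array([-ex[1],ex[0]])
xl,xr,yt,yb=l[0]@ex,r[0]@ex,t[0]@ey,b[0]@ey
print("yaw",yaw,"L",xr-xl,"W",yt-yb,"seat",ex*((xl+xr)/2-.0028)+ey*(yt+yb)/2, "lip x",xl)
w=cv2.inRange(im[125:205,290:360],(150,150,150),(255,255,255));c=max(cv2.findContours(w,0,2)[0],key=cv2.contourArea)
hull=np.zeros_like(w);cv2.drawContours(hull,[cv2.convexHull(c)],-1,255,-1)
d=hull&~w;d=cv2.morphologyEx(d,cv2.MORPH_OPEN,np.ones((3,3)))
for z,mk in((.0995,hull),(.0995,d)):
    P=ray(m,np.argwhere(mk)[:,::-1]+[290,125],z)[:,:2].astype(np.float32)*1000
    print(cv2.minAreaRect(P))
o=cv2.resize(im[95:235,130:380],None,fx=3,fy=3,interpolation=cv2.INTER_CUBIC);cv2.imwrite("pics/w1c.png",o)
E
python3 open.py
```

```text
[135 137 104] [191 197 158] [136 141 107] [56 52 50] [113 105 101]
L [ 0.42099294 -0.18491359] -0.1957016 14
R [ 0.59382427 -0.2223241 ] -0.17109454 15
T [ 0.5375733  -0.16826887] -0.16829647 16
B [ 0.5190967  -0.26245907] -0.16761892 17
yaw -0.1679577 L 0.17665315 W 0.095953494 seat [ 0.50329703 -0.21111867] lip x 0.44598067
((576.549560546875, -212.56216430664062), (19.443510055541992, 44.816898345947266), 56.05337905883789)
((572.4761962890625, -219.30987548828125), (3.8160767555236816, 29.878549575805664), 55.511131286621094)
```

View pics/w1c.png

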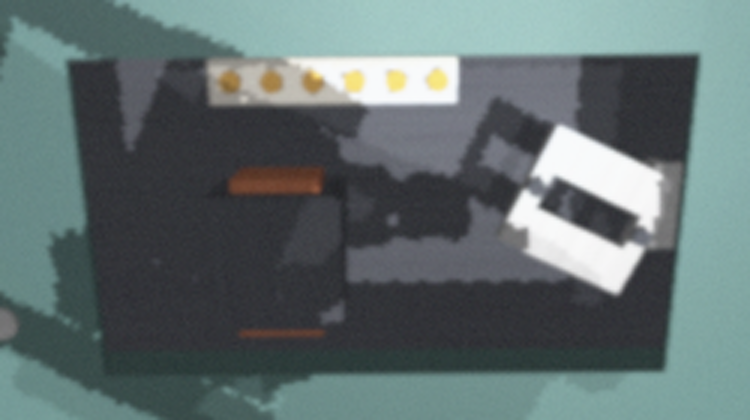

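>>> apply_moves:
  rows: "0 0 0 1 -0.1 0 130;0 0 0 1 -0.1 0 130;0 0 0 1 -0.1 0 130;0 0 0 1 -0.1 0 130;0 0 0 1 -0.1 0 130"

```text
clock: 2.8
tcp_pos: [0.5175, 0.0168, 0.2795]
tool_rot: [[0.165, 0.986, 0.001], [0.986, -0.165, 0.0], [0.0, 0.001, -1.0]]
force: [1.1, 0.3, 0.8]
gripper_width: 0.0417
grip_force: 0.0
```

>>> apply_moves:
  rows: "0 0 0 1 -0.45 0.31 130;0 0 0 1 -0.45 0.31 130;0 0 0 1 -0.45 0.31 130;0 0 0 1 -0.45 0.31 130;0 0 0 1 -0.45 0.31 130;0 0 0 1 -0.45 0.31 130;0 0 0 1 -0.45 0.31 130"

```text
clock: 3.5
tcp_pos: [0.4456, 0.2824, 0.2001]
tool_rot: [[0.16, 0.987, -0.003], [0.987, -0.16, 0.0], [-0.0, -0.003, -1.0]]
force: [-0.0, -0.9, 0.3]
gripper_width: 0.0418
grip_force: 0.0
```

Run:
```python
from h import *
import pickle
s=ctrl.get_state();m=ctrl.camera_model("wrist");im=ctrl.read_camera("wrist")[:,:,::-1]
pickle.dump((s,m),open("w2.pkl","wb"));cv2.imwrite("pics/w2.png",im)
print(s["tcp_pos"],s["clock"],s["qvel"].round(3))
```

```text
[0.44556641 0.2824164  0.2001207 ] 3.5 [-0.068 -0.023 -0.008 -0.038  0.011 -0.043]
```

View pics/w2.png

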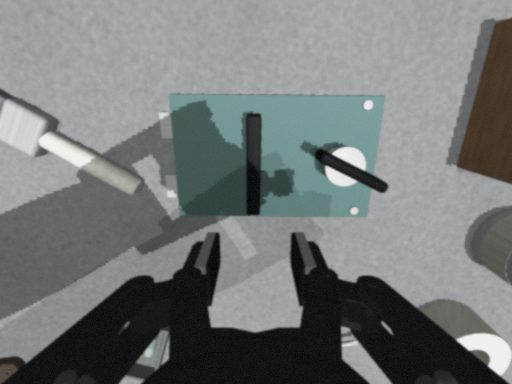

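Run:
```python
from h import *
import pickle
s,m=pickle.load(open("w2.pkl","rb"));im=cv2.imread("pics/w2.png")
g=((im[:,:,1].astype(int)-im[:,:,2])*100//(im[:,:,1].astype(int)+1)>15).astype(np.uint8)*255
g[228:]=0;g=cv2.morphologyEx(g,cv2.MORPH_OPEN,np.ones((3,3)))
c=max(cv2.findContours(g,0,1)[0],key=cv2.contourArea)
P=ray(m,c[:,0],.022)[:,:2].astype(np.float32)*1000
r=cv2.minAreaRect(P);print(r,cv2.boxPoints(r).round(1).tolist())
k=cv2.boundingRect(c);print(k)
b=(im.max(2)<30).astype(np.uint8)*255
n,l,st,ce=cv2.connectedComponentsWithStats(b[90:225,230:400])
for i in range(1,n):
    if st[i,4]>300:
        q=np.argwhere(l==i)[:,::-1]+[230,90]
        for z in(.058,.073):
            rr=cv2.minAreaRect(ray(m,q,z)[:,:2].astype(np.float32)*1000);print(st[i],z,rr)
```

```text
((466.7942199707031, 310.5600280761719), (114.48231506347656, 188.10507202148438), 80.33592224121094) [[364.5, 269.8999938964844], [549.9000244140625, 238.3000030517578], [569.0999755859375, 351.20001220703125], [383.70001220703125, 382.79998779296875]]
(170, 94, 214, 123)
[ 17  70  13  54 608] 0.058 ((444.58282470703125, 297.3770751953125), (46.184295654296875, 10.2049560546875), 80.33213806152344)
[ 17  70  13  54 608] 0.073 ((445.4787902832031, 301.9682312011719), (42.9141960144043, 9.482398986816406), 80.33202362060547)
```

Run:
```python
from h import *
plan([.4471,.3139,.103],Rt(1.402))
```

```text
turn [-0.0018  0.0008  0.0091] shift [ 0.1307 -0.0193  0.3915]
```

>>> apply_moves:
  rows: "0 0 0.009 0.131 -0.019 0.1 130;0 0 0.009 0.131 -0.019 0.2 130;0 0 0.009 0.131 -0.019 0.3 130;0 0 0.009 0.131 -0.019 0.392 130;0 0 0.009 0.131 -0.019 0.392 130;0 0 0.009 0.131 -0.019 0.392 130"

```text
clock: 4.15
tcp_pos: [0.4503, 0.3111, 0.1042]
tool_rot: [[0.174, 0.985, 0.0], [0.985, -0.174, 0.0], [0.0, 0.0, -1.0]]
force: [-0.1, -0.7, 0.6]
gripper_width: 0.0419
grip_force: 0.0
```

>>> apply_moves:
  rows: "0 0 0 0 0 0 255;0 0 0 0 0 0 255;0 0 0 0 0 0 255;0 0 0 0 0 0 255;0 0 0 0 0 0 255;0 0 0 0 0 0 255;0 0 0 0 0 0 255"
  grip_force: 90

```text
clock: 4.85
tcp_pos: [0.4507, 0.3118, 0.1055]
tool_rot: [[0.174, 0.985, 0.001], [0.985, -0.174, 0.001], [0.001, 0.001, -1.0]]
force: [-4.0, -0.0, 5.4]
gripper_width: 0.0102
grip_force: 88.8
```

Run:
```python
from h import *
s=ctrl.get_state()
for k in s: print(k,np.round(s[k],4).tolist())
plan([.4471,.3139,.103],Rt(1.402))
```

```text
clock 4.85
joint_pos [0.4199, 0.2626, 2.0113, 0.0006, 0.8663, 0.5947]
qvel [-0.0007, -0.002, 0.0, 0.0016, 0.0006, -0.0001]
effort [-0.8499, -30.4694, -22.1041, -0.19, -0.7459, 0.0096]
tcp_pos [0.4507, 0.3118, 0.1055]
tool_rot [[0.1743, 0.9847, 0.0011], [0.9847, -0.1743, 0.001], [0.0011, 0.0009, -1.0]]
force [-3.9792, -0.0469, 5.4184]
wrist_torque [-0.0315, 0.5597, 0.0442]
grip_force 88.8308
gripper_width 0.0102
turn [ 0.0012 -0.0014 -0.0081] shift [ 0.0057 -0.0156  0.0101]
```

>>> apply_moves:
  rows: "0 0 0 0 0 -0.2 255;0 0 0 0 0 -0.4 255;0 0 0 0 0 -0.6 255;0 0 0 -0.2 0 -0.7 255;0 0 0 -0.4 0 -0.7 255;0 0 0 -0.6 0.05 -0.7 255;0 0 0 -0.8 0.1 -0.7 255;0 0 0 -1 0.15 -0.7 255;0 0 0 -1 0.15 -0.7 255;0 0 0 -1 0.15 -0.7 255"

```text
clock: 5.85
tcp_pos: [0.4432, 0.057, 0.278]
tool_rot: [[0.178, 0.984, -0.001], [0.984, -0.178, 0.0], [0.0, -0.001, -1.0]]
force: [-0.3, -0.3, -3.8]
gripper_width: 0.0102
grip_force: 89.2
```

```bash
cat >> h.py <<'E'
SEAT=np.array([.5033,-.2111,.115]);YAW=-.168;TC=np.array([-.010,-.0015,.0875])
def pose(cx,cz,th,dy=0):
    Y=Ro.from_euler('z',YAW).as_matrix();Rc=Y@Ro.from_euler('y',-th).as_matrix()
    O=SEAT+Y@np.array([cx,dy,cz])+Rc@[.085,0,0]
    return O+Rc@TC,np.c_[Rc[:,1],Rc[:,0],-Rc[:,2]]
def where():  # cover pose in seat frame from tcp
    s=ctrl.get_state();R=s["tool_rot"];Rc=np.c_[R[:,1],R[:,0],-R[:,2]]
    O=s["tcp_pos"]-Rc@TC;Y=Ro.from_euler('z',YAW).as_matrix()
    e=Ro.from_matrix(Y.T@Rc).as_euler('ZYX');C=Y.T@(O-Rc@[.085,0,0]-SEAT)
    print("C mm",(C*1e3).round(2),"O mm",((Y.T@(O-SEAT))*1e3).round(2),"yaw,tilt,roll",e[0].round(4),-e[1].round(4),e[2].round(4),"F",(Y.T@s["force"]).round(1),"T",(Y.T@s["wrist_torque"]).round(2),"w",round(s["gripper_width"],4),"t",round(s["clock"],2))
E
python3 - <<'E'
from h import *
where();plan(*pose(-.072,.060,.38));print(pose(-.072,.060,.38))
E
```

```text
C mm [-179.17  256.64   75.53] O mm [-94.18 255.69  75.47] yaw,tilt,roll -0.0112 -0.0006 0.0 F [-0.3 -0.3 -3.8] T [0.1  0.1  0.02] w 0.0102 t 5.85
turn [-0.4846  0.0027 -0.0141] shift [-1.02    0.2888 -0.0246]
(array([ 0.46873351, -0.20675899,  0.28407719]), array([[ 0.16721084,  0.91559011,  0.36569834],
       [ 0.98592116, -0.1552828 , -0.06202192],
       [ 0.        ,  0.37092047, -0.92866464]]))
```

>>> apply_moves:
  rows: "-0.1 0 -0.002 -0.2 0.06 -0.05 255;-0.2 0.001 -0.004 -0.4 0.12 -0.05 255;-0.3 0.002 -0.008 -0.6 0.18 -0.04 255;-0.4 0.003 -0.012 -0.8 0.24 -0.03 255;-0.4846 0.003 -0.014 -1 0.289 -0.025 255;-0.4846 0.003 -0.014 -1 0.289 -0.025 255;-0.4846 0.003 -0.014 -1 0.289 -0.025 255;-0.4846 0.003 -0.014 -1 0.289 -0.025 255;-0.4846 0.003 -0.014 -1 0.289 -0.025 255"

```text
clock: 6.75
tcp_pos: [0.4714, -0.1981, 0.2842]
tool_rot: [[0.16, 0.917, 0.366], [0.987, -0.149, -0.058], [0.001, 0.37, -0.929]]
force: [-0.3, -0.4, -4.2]
gripper_width: 0.0106
grip_force: 89.2
```

Run:
```python
from h import *
where();plan(*pose(-.072,.030,.38));
im=ctrl.read_camera("side")[:,:,::-1];cv2.imwrite("pics/s2.png",cv2.resize(im[120:384,180:512],None,fx=2.2,fy=2.2))
where()
```

```text
C mm [-70.93   8.87  60.17] O mm [ 8.03  9.38 91.63] yaw,tilt,roll 0.0065 0.3792 0.0015 F [-0.2 -0.5 -4.2] T [-0.02  0.48 -0.02] w 0.0106 t 6.75
turn [-0.001  -0.0049  0.0077] shift [-0.0361 -0.0492  0.1101]
C mm [-70.83   8.74  60.31] O mm [ 8.12  9.27 91.81] yaw,tilt,roll 0.0067 0.3796 0.0011 F [ 0.4  0.3 -4.6] T [-0.06  0.48  0.  ] w 0.0102 t 6.8
```

View pics/s2.png

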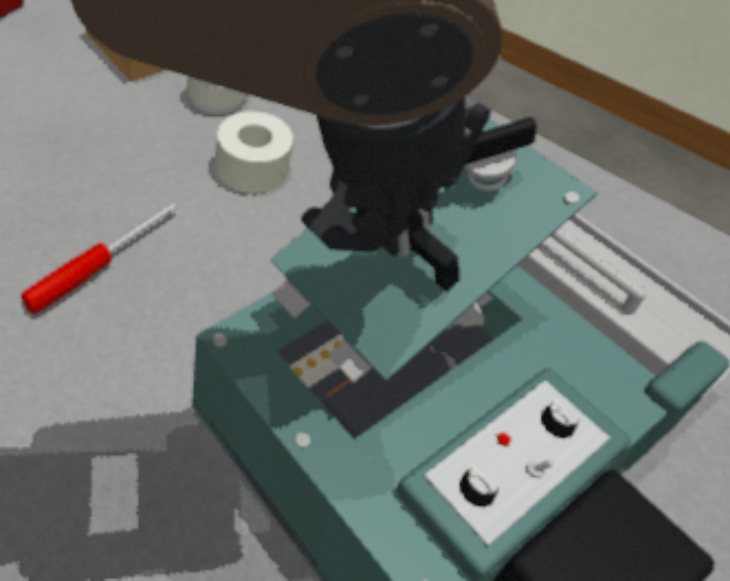

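Run:
```python
from h import *
m=ctrl.camera_model("side");s=ctrl.get_state();R=s["tool_rot"];Rc=np.c_[R[:,1],R[:,0],-R[:,2]];O=s["tcp_pos"]-Rc@TC
Y=Ro.from_euler('z',YAW).as_matrix()
f=lambda p:[180+(p[0]+.5)/2.2-.5,120+(p[1]+.5)/2.2-.5]
for q,p in(((-85,-58,2),(387,378)),((-85,58,2),(272,262)),((105,-58,2),(595,195))):
    print("cover",proj(m,O+Rc@(np.array(q)/1e3)).round(1),np.round(f(p),1))
for q,p in(((-86.2,-48.5,0),(353,438)),((91.8,-48.5,0),(525,321)),((-86.2,48.5,0),(277,351))):
    print("open",proj(m,SEAT+Y@(np.array(q)/1e3)).round(1),np.round(f(p),1))
J=(proj(m,SEAT+Y@np.diag([.01]*3))-proj(m,SEAT))/10;print("px/mm",J.round(2))
plan(*pose(-.072,.030,.38))
```

```text
cover [[355.4 293.4]] [355.6 291.5]
cover [[302.5 238.2]] [303.4 238.8]
cover [[451.8 208.1]] [450.2 208.4]
open [[339.3 320.4]] [340.2 318.8]
open [[417. 266.]] [418.4 265.6]
open [[298.9 273.3]] [305.6 279.3]
px/mm [[ 0.26 -0.4 ]
 [-0.54 -0.31]
 [ 0.12 -0.35]]
turn [-0.0005 -0.0045  0.0079] shift [-0.0357 -0.0497  0.1106]
```

Run:
```python
from h import *
plan(*pose(-.069,.010,.38,-.0005))
```

```text
turn [-0.0005 -0.0045  0.0079] shift [-0.0378 -0.0682  0.1893]
```

>>> apply_moves:
  rows: "0 -0.004 0.008 -0.038 -0.035 0.05 255;0 -0.004 0.008 -0.038 -0.068 0.1 255;0 -0.004 0.008 -0.038 -0.068 0.15 255;0 -0.004 0.008 -0.038 -0.068 0.189 255;0 -0.004 0.008 -0.038 -0.068 0.189 255;0 -0.004 0.008 -0.038 -0.068 0.189 255"

```text
clock: 7.4
tcp_pos: [0.4716, -0.2098, 0.2342]
tool_rot: [[0.17, 0.915, 0.366], [0.985, -0.158, -0.063], [0.0, 0.371, -0.929]]
force: [1.1, 0.1, -4.2]
gripper_width: 0.0103
grip_force: 89.2
```

Run:
```python
from h import *
where();plan(*pose(-.069,.0025,.38,-.0005))
```

```text
C mm [-68.66  -2.46  10.09] O mm [10.27 -2.69 41.62] yaw,tilt,roll -0.0029 0.3801 0.0 F [ 1.1  0.3 -4.2] T [-0.01  0.5   0.04] w 0.0103 t 7.4
turn [ 0.0002  0.0013 -0.0034] shift [ 0.0083 -0.0125  0.0277]
```

>>> apply_moves:
  rows: "0 0.001 -0.003 0.008 -0.006 0.013 255;0 0.001 -0.003 0.008 -0.012 0.026 255;0 0.001 -0.003 0.008 -0.012 0.026 255;0 0.001 -0.003 0.008 -0.012 0.026 255;0 0.001 -0.003 0.008 -0.012 0.026 255"

```text
clock: 7.9
tcp_pos: [0.4714, -0.2079, 0.2276]
tool_rot: [[0.168, 0.915, 0.367], [0.986, -0.155, -0.063], [-0.001, 0.372, -0.928]]
force: [0.8, 0.5, -4.3]
gripper_width: 0.0104
grip_force: 89.2
```

Run:
```python
from h import *
where();plan(*pose(-.080,.0025,.38,-.0005))
im=ctrl.read_camera("side")[:,:,::-1];cv2.imwrite("pics/s3.png",cv2.resize(im[200:340,260:480],None,fx=3.4,fy=3.4))
```

```text
C mm [-69.08  -0.72   3.47] O mm [ 9.82 -0.73 35.08] yaw,tilt,roll -0.0002 0.3811 -0.0009 F [ 0.7  0.6 -4.3] T [-0.02  0.53  0.04] w 0.0104 t 7.9
turn [ 0.0014  0.0012 -0.0002] shift [ 0.0006 -0.0416 -0.0123]
```

View pics/s3.png

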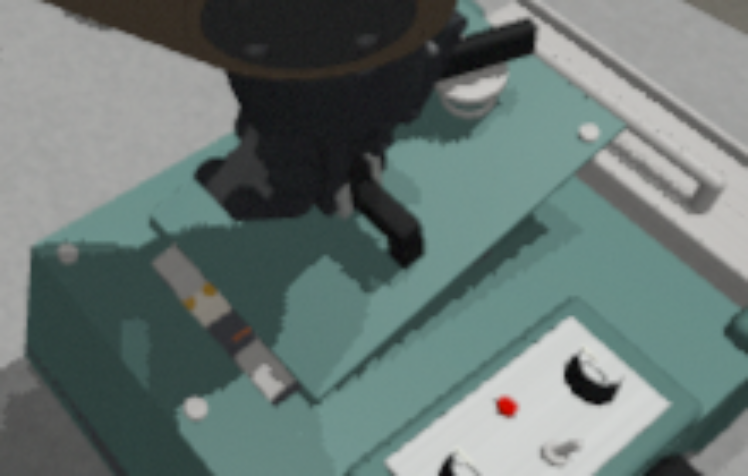

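>>> apply_moves:
  rows: "0 0 0 0 -0.012 -0.001 255;0 0 0 0 -0.024 -0.005 255;0 0 0 0 -0.036 -0.01 255;0 0 0 0 -0.046 -0.014 255;0 0 0 0 -0.053 -0.017 255;0 0 0 0 -0.053 -0.017 255;0 0 0 0 -0.053 -0.017 255;0 0 0 0 -0.053 -0.017 255"

```text
clock: 8.75
tcp_pos: [0.4577, -0.2055, 0.2265]
tool_rot: [[0.168, 0.915, 0.366], [0.986, -0.155, -0.063], [-0.001, 0.372, -0.928]]
force: [-1.2, 0.2, -3.9]
gripper_width: 0.0101
grip_force: 89.2
```

Run:
```python
from h import *
where()
```

```text
C mm [-82.97  -0.64   2.35] O mm [-4.06 -0.66 33.94] yaw,tilt,roll -0.0003 0.3808 -0.0006 F [-1.2 -0.  -3.9] T [-0.06  0.46  0.01] w 0.0101 t 8.75
```

>>> apply_moves:
  rows: "0 0 0 0 -0.0037 -0.0015 255;0 0 0 0 -0.0074 -0.003 255;0 0 0 0 -0.0111 -0.0044 255;0 0 0 0 -0.0111 -0.0044 255;0 0 0 0 -0.0111 -0.0044 255"

```text
clock: 9.25
tcp_pos: [0.455, -0.205, 0.2267]
tool_rot: [[0.168, 0.915, 0.367], [0.986, -0.156, -0.063], [-0.001, 0.373, -0.928]]
force: [2.0, 0.2, -4.2]
gripper_width: 0.0101
grip_force: 89.1
```

Run:
```python
from h import *
where()
```

```text
C mm [-85.68  -0.65   2.52] O mm [-6.79 -0.69 34.18] yaw,tilt,roll -0.0005 0.3817 -0.0007 F [ 1.9  0.5 -4.2] T [0.11 0.06 0.03] w 0.0101 t 9.25
```

>>> apply_moves:
  rows: "0 0 0 0 -0.0037 -0.0015 255;0 0 0 0 -0.0037 -0.0015 255;0 0 0 0 -0.0037 -0.0015 255"

```text
clock: 9.55
tcp_pos: [0.4544, -0.205, 0.227]
tool_rot: [[0.168, 0.914, 0.368], [0.986, -0.156, -0.064], [-0.001, 0.374, -0.927]]
force: [5.1, 0.0, -4.4]
gripper_width: 0.0102
grip_force: 88.8
```

Run:
```python
from h import *
where()
```

```text
C mm [-86.12  -0.71   2.84] O mm [-7.28 -0.76 34.62] yaw,tilt,roll -0.0007 0.3832 -0.001 F [ 5.   0.9 -4.4] T [ 0.2  -0.62  0.17] w 0.0102 t 9.55
```

```bash
sed -i 's/^SEAT=.*/SEAT=np.array([.5033+.0015*.986,-.2111-.0015*.167,.115]);YAW=-.168;TC=np.array([-.010,-.0015,.0875])/' h.py
python3 - <<'E'
from h import *
where();plan(*pose(-.0862,.002,.38,-.0005))
for th in(.34,.3,.26,.22,.18,.14,.10,.06):plan(*pose(-.0860,.0012,th,-.0005))
E
```

```text
C mm [-87.62  -0.71   2.84] O mm [-8.78 -0.76 34.62] yaw,tilt,roll -0.0007 0.3832 -0.001 F [ 5.   0.9 -4.4] T [ 0.2  -0.62  0.17] w 0.0102 t 9.55
turn [ 0.0041  0.0015 -0.0008] shift [0.0006 0.0051 0.0062]
turn [ 0.055   0.0015 -0.0008] shift [0.0006 0.0184 0.0218]
turn [ 0.1059  0.0015 -0.0008] shift [0.0007 0.0316 0.0346]
turn [ 0.1569  0.0015 -0.0009] shift [0.0007 0.0443 0.048 ]
turn [ 0.2078  0.0015 -0.0009] shift [0.0007 0.0564 0.0619]
turn [ 0.2587  0.0014 -0.0009] shift [0.0007 0.068  0.0762]
turn [ 0.3096  0.0014 -0.001 ] shift [0.0008 0.079  0.091 ]
turn [ 0.3606  0.0014 -0.001 ] shift [0.0008 0.0894 0.1063]
turn [ 0.4115  0.0014 -0.001 ] shift [0.0008 0.0992 0.1219]
```

>>> apply_moves:
  rows: "0.004 0 0 0 0.008 0.006 255;0.03 0 0 0 0.014 0.0145 255;0.055 0 0 0 0.021 0.022 255;0.08 0 0 0 0.028 0.0285 255;0.106 0 0 0 0.034 0.035 255;0.13 0 0 0 0.04 0.0415 255;0.157 0 0 0 0.047 0.048 255;0.18 0 0 0 0.053 0.055 255;0.208 0 0 0 0.059 0.062 255;0.208 0 0 0 0.059 0.062 255;0.208 0 0 0 0.059 0.062 255"

```text
clock: 10.65
tcp_pos: [0.473, -0.208, 0.2173]
tool_rot: [[0.167, 0.963, 0.212], [0.986, -0.163, -0.037], [-0.001, 0.216, -0.976]]
force: [1.4, -1.0, -2.9]
gripper_width: 0.0103
grip_force: 89.2
```

Run:
```python
from h import *
where()
for th in(.18,.14,.10,.06,.03):plan(*pose(-.0858,.0012,th,-.0005))
```

```text
C mm [-86.22  -0.57   0.72] O mm [-3.22 -0.58 19.05] yaw,tilt,roll -0.0001 0.2173 -0.0005 F [ 1.5 -0.8 -2.9] T [-0.12 -0.1   0.04] w 0.0103 t 10.65
turn [ 0.0475  0.0007 -0.0002] shift [0.0001 0.0149 0.0099]
turn [ 0.0984  0.0007 -0.0002] shift [0.0001 0.0282 0.0227]
turn [ 0.1494  0.0007 -0.0002] shift [0.0001 0.041  0.036 ]
turn [ 2.003e-01  7.000e-04 -2.000e-04] shift [0.0002 0.0532 0.0498]
turn [ 2.385e-01  7.000e-04 -2.000e-04] shift [0.0002 0.062  0.0605]
```

>>> apply_moves:
  rows: "0.024 0 0 0 0.008 0.004 255;0.048 0 0 0 0.015 0.01 255;0.073 0 0 0 0.022 0.016 255;0.098 0 0 0 0.028 0.023 255;0.124 0 0 0 0.035 0.029 255;0.149 0 0 0 0.041 0.036 255;0.149 0 0 0 0.041 0.036 255;0.149 0 0 0 0.041 0.036 255"

```text
clock: 11.45
tcp_pos: [0.4847, -0.2099, 0.2106]
tool_rot: [[0.168, 0.981, 0.098], [0.986, -0.167, -0.017], [-0.0, 0.099, -0.995]]
force: [0.6, -0.4, -4.8]
gripper_width: 0.0104
grip_force: 89.1
```

Run:
```python
from h import *
where()
for th in(.08,.06,.03,.01,0):plan(*pose(-.0857,.0012,th,-.0005))
```

```text
C mm [-85.99  -0.47   1.06] O mm [-1.41 -0.49  9.51] yaw,tilt,roll -0.0003 0.0996 -0.0002 F [ 0.7 -0.3 -4.8] T [ 0.01 -0.    0.04] w 0.0104 t 11.45
turn [ 0.025   0.0002 -0.0004] shift [-0.0001  0.008   0.0055]
turn [ 0.0504  0.0002 -0.0004] shift [-0.0001  0.0148  0.0117]
turn [ 0.0886  0.0002 -0.0004] shift [-0.0001  0.0248  0.0213]
turn [ 0.1141  0.0002 -0.0004] shift [-0.0001  0.0313  0.0278]
turn [ 0.1268  0.0002 -0.0004] shift [-0.0001  0.0345  0.0311]
```

>>> apply_moves:
  rows: "0.025 0 0 0 0.008 0.0055 255;0.05 0 0 0 0.0148 0.0117 255;0.07 0 0 0 0.02 0.0165 255;0.0886 0 0 0 0.0248 0.0213 255;0.114 0 0 0 0.0313 0.0278 255;0.1268 0 0 0 0.0345 0.032 255;0.1268 0 0 0 0.0345 0.032 255;0.1268 0 0 0 0.0345 0.032 255"

```text
clock: 12.25
tcp_pos: [0.4939, -0.2116, 0.2037]
tool_rot: [[0.168, 0.986, 0.0], [0.986, -0.168, -0.0], [-0.0, 0.0, -1.0]]
force: [0.3, 0.4, -4.4]
gripper_width: 0.0107
grip_force: 89.1
```

Run:
```python
from h import *
where()
```

```text
C mm [-85.6   -0.57   1.15] O mm [-0.6  -0.6   1.19] yaw,tilt,roll -0.0004 0.0004 -0.0004 F [ 0.3  0.5 -4.4] T [-0.07  0.03  0.04] w 0.0107 t 12.25
```

>>> apply_moves:
  rows: "0 0 0 0 0 0.003 255;0 0 0 0 0 0.006 255;0 0 0 0 0 0.007 255;0 0 0 0 0 0.007 255"

```text
clock: 12.65
tcp_pos: [0.4939, -0.2117, 0.2026]
tool_rot: [[0.168, 0.986, 0.001], [0.986, -0.168, -0.001], [-0.001, 0.001, -1.0]]
force: [-1.8, 0.9, 0.5]
gripper_width: 0.0102
grip_force: 89.8
```

Run:
```python
from h import *
where()
```

```text
C mm [-85.6   -0.67   0.09] O mm [-0.6  -0.71  0.14] yaw,tilt,roll -0.0006 0.0006 -0.0006 F [-1.9  0.6  0.5] T [0.17 0.35 0.05] w 0.0102 t 12.65
```

>>> apply_moves:
  rows: "0 0 0 0 0 0.006 150;0 0 0 0 0 0.004 150;0 0 0 0 0 0.003 150;0 0 0 0 0 0.003 150;0 0 0 0 0 -0.1 150;0 0 0 0 0 -0.3 150;0 0 -0.15 0 0.1 -0.4 150;0 0 -0.35 0 0.2 -0.4 150;0 0 -0.55 0 0.28 -0.4 150;0 0 -0.75 0 0.28 -0.4 150;0 0 -0.95 0 0.28 -0.4 150;0 0 -1 0 0.28 -0.4 150;0 0 -1 0 0.28 -0.4 150"

```text
clock: 13.95
tcp_pos: [0.563, -0.2233, 0.302]
tool_rot: [[-0.578, 0.816, 0.001], [0.816, 0.578, -0.001], [-0.001, 0.0, -1.0]]
force: [0.2, -0.8, -0.4]
gripper_width: 0.035
grip_force: 0.0
```

Run:
```python
from h import *
Y=Ro.from_euler('z',YAW).as_matrix();W=SEAT+Y@[.0673,-.0007,0];print(W,ctrl.get_state()["clock"])
a=YAW-.44+np.pi
plan([W[0],W[1],.27],Rt(a));plan([W[0],W[1],.2215],Rt(a))
m=ctrl.camera_model("top");im=ctrl.read_camera("top")[:,:,::-1]
cv2.imwrite("pics/t3.png",im[115:290,310:450]) 
p=ctrl.camera_model("wrist");w=ctrl.read_camera("wrist")[:,:,::-1]
o=np.zeros((384,800,3),np.uint8);o[:,:512]=w;o[:350,520:800]=cv2.resize(im[115:290,310:450],None,fx=2,fy=2);cv2.imwrite("pics/m3.png",o)
```

```text
[ 0.57101445 -0.22329393  0.115     ] 13.95
turn [ 0.      0.0012 -0.4404] shift [-0.0184  0.0262  0.1282]
turn [ 0.      0.0012 -0.4404] shift [-0.0182  0.0261  0.3222]
```

View pics/m3.png

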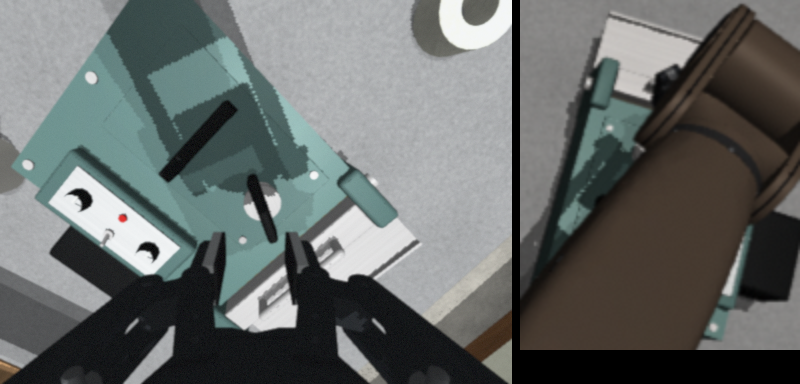

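Run:
```python
from h import *
m=ctrl.camera_model("wrist");im=cv2.imread("pics/m3.png")[:, :512]
b=(im.max(2)<32).astype(np.uint8)[165:245,235:282]
n,l,st,ce=cv2.connectedComponentsWithStats(b);i=1+st[1:,4].argmax();print(st[i])
q=np.argwhere(l==i)[:,::-1]+[235,165]
for z in(.158,.170):
    c,wh,a=cv2.minAreaRect(ray(m,q,z)[:,:2].astype(np.float32)*1000);print(c,wh,a)
```

```text
[ 12  10  29  64 470]
(569.2680053710938, -223.7138671875) (9.38845157623291, 62.29703140258789) 54.087791442871094
(566.2276000976562, -219.97927856445312) (8.861446380615234, 58.800201416015625) 54.08782196044922
```

>>> apply_moves:
  rows: "0 0 -0.15 -0.018 0.026 0.03 150;0 0 -0.3 -0.018 0.026 0.08 150;0 0 -0.44 -0.018 0.026 0.12 150;0 0 -0.44 -0.018 0.026 0.128 150;0 0 -0.44 -0.018 0.026 0.2 150;0 0 -0.44 -0.018 0.026 0.26 150;0 0 -0.44 -0.018 0.026 0.322 150;0 0 -0.44 -0.018 0.026 0.322 150;0 0 -0.44 -0.018 0.026 0.322 150"

```text
clock: 14.95
tcp_pos: [0.5707, -0.2232, 0.2211]
tool_rot: [[-0.82, 0.572, -0.0], [0.572, 0.82, -0.0], [0.0, -0.0, -1.0]]
force: [1.0, -1.0, 0.3]
gripper_width: 0.0349
grip_force: 0.0
```

>>> apply_moves:
  rows: "0 0 0 0 0 0 255;0 0 0 0 0 0 255;0 0 0 0 0 0 255;0 0 0 0 0 0 255;0 0 0 0 0 0 255"
  grip_force: 70

```text
clock: 15.45
tcp_pos: [0.5712, -0.2237, 0.2227]
tool_rot: [[-0.821, 0.572, 0.002], [0.572, 0.821, -0.002], [-0.003, -0.0, -1.0]]
force: [-0.7, -0.6, 4.0]
gripper_width: 0.0076
grip_force: 69.8
```

Run:
```python
from h import *
s=ctrl.get_state();print(s["tcp_pos"],s["force"],s["wrist_torque"],s["gripper_width"],s["joint_pos"],np.arctan2(*s["tool_rot"][1::-1,0]))
Y=Ro.from_euler('z',YAW).as_matrix();print(Y.T@(s["tcp_pos"]-SEAT))
```

```text
[ 0.57119699 -0.2236919   0.22274683] [-0.73991869 -0.59636631  3.98492442] [-0.09747608  0.12721747 -0.06130526] 0.007603743016832434 [-5.38315740e-01  2.29038463e-01  1.80109517e+00 -6.86329023e-04
  1.10865911e+00 -1.50046569e+00] 2.5332520204261204
[ 0.06754651 -0.00106184  0.10774683]
```

>>> apply_moves:
  rows: "0 0 0 0 0 0.012 255;0 0 0 0 0 0.024 255;0 0 0 0 0 0.036 255;0 0 0 0 0 0.048 255;0 0 0 0 0 0.06 255;0 0 0 0 0 0.068 255;0 0 0 0 0 0.072 255;0 0 0 0 0 0.072 255;0 0 0 0 0 0.072 255"

```text
clock: 16.35
tcp_pos: [0.5714, -0.2238, 0.2064]
tool_rot: [[-0.821, 0.571, 0.002], [0.571, 0.821, -0.002], [-0.003, -0.001, -1.0]]
force: [-4.4, 0.3, 12.1]
gripper_width: 0.0072
grip_force: 71.2
```

>>> apply_moves:
  rows: "0 0 0 0 0 0.006 255;0 0 0 0 0 0.01 255;0 0 0.1 0 0 0.01 255;0 0 0.2 0 0 0.01 255;0 0 0.35 0 0 0.01 255;0 0 0.5 0 0 0.01 255;0 0 0.65 0 0 0.01 255;0 0 0.8 0 0 0.01 255;0 0 0.95 0 0 0.01 255;0 0 1 0 0 0.01 255;0 0 1 0 0 0.01 255"

```text
clock: 17.45
tcp_pos: [0.5715, -0.2239, 0.2062]
tool_rot: [[-0.176, 0.984, 0.001], [0.984, 0.176, -0.002], [-0.003, 0.001, -1.0]]
force: [-8.5, 2.1, 21.1]
gripper_width: 0.0074
grip_force: 72.3
```

Run:
```python
from h import *
s=ctrl.get_state();print(s["tcp_pos"],s["force"],s["wrist_torque"],s["gripper_width"],np.arctan2(*s["tool_rot"][1::-1,0]))
Y=Ro.from_euler('z',YAW).as_matrix();print(Y.T@(s["tcp_pos"]-SEAT))
```

```text
[ 0.57153903 -0.22391956  0.20624415] [-8.53648453  2.13389214 21.1291662 ] [ 0.43158816  1.53629128 -0.04238971] 0.007371617128830879 1.7477142834138781
[ 0.06792181 -0.0012291   0.09124415]
```

Turning freely at the stop; the second half of the turn.

>>> apply_moves:
  rows: "0 0 0.15 0 0 0 255;0 0 0.3 0 0 0 255;0 0 0.45 0 0 0 255;0 0 0.6 0 0 0 255;0 0 0.75 0 0 0 255;0 0 0.9 0 0 0 255;0 0 0.97 0 0 0 255;0 0 0.97 0 0 0 255;0 0 0.97 0 0 0 255"

```text
clock: 18.35
tcp_pos: [0.5715, -0.2239, 0.2062]
tool_rot: [[0.552, 0.834, 0.001], [0.834, -0.552, -0.002], [-0.001, 0.002, -1.0]]
force: [-8.6, 1.3, 21.1]
gripper_width: 0.0073
grip_force: 72.4
```

Run:
```python
from h import *
s=ctrl.get_state();print(s["tcp_pos"],s["force"],s["wrist_torque"],s["gripper_width"],np.arctan2(*s["tool_rot"][1::-1,0]))
```

```text
[ 0.57146776 -0.2239133   0.206213  ] [-8.63245497  1.3401841  21.07004621] [ 0.38808433  1.59337964 -0.06011775] 0.007345362355843702 0.9866070650998966
```

>>> apply_moves:
  rows: "0 0 0.04 0 0 0 255;0 0 0.08 0 0 0 255;0 0 0.11 0 0 0 255;0 0 0.11 0 0 0 255"

```text
clock: 18.75
tcp_pos: [0.5715, -0.2239, 0.2062]
tool_rot: [[0.622, 0.783, 0.001], [0.783, -0.622, -0.002], [-0.001, 0.002, -1.0]]
force: [-9.0, 2.4, 21.3]
gripper_width: 0.0073
grip_force: 72.4
```

Run:
```python
from h import *
s=ctrl.get_state();print(s["tcp_pos"],s["force"],s["wrist_torque"],s["gripper_width"],np.arctan2(*s["tool_rot"][1::-1,0]))
```

```text
[ 0.57146768 -0.2239407   0.20621927] [-8.99402415  2.37756432 21.2593415 ] [ 0.39535386  1.54187338 -0.08799251] 0.007310141038915921 0.8998785332296173
```

>>> apply_moves:
  rows: "0 0 0.04 0 0 0 255;0 0 0.09 0 0 0 255;0 0 0.09 0 0 0 255;0 0 0.09 0 0 0 255"

```text
clock: 19.15
tcp_pos: [0.5715, -0.2239, 0.2062]
tool_rot: [[0.675, 0.738, 0.001], [0.738, -0.675, -0.003], [-0.001, 0.002, -1.0]]
force: [-8.0, 2.5, 20.6]
gripper_width: 0.0079
grip_force: 72.4
```

Run:
```python
from h import *
s=ctrl.get_state();print(s["tcp_pos"],s["force"],s["wrist_torque"],s["gripper_width"],np.arctan2(*s["tool_rot"][1::-1,0]))
```

```text
[ 0.57145653 -0.22392911  0.20623805] [-8.04046676  2.53150921 20.61794914] [0.42414169 1.63738113 0.04436352] 0.00788391428572029 0.8299970532155426
```

>>> apply_moves:
  rows: "0 0 -0.03 0 0 0 255;0 0 -0.03 0 0 -0.01 255;0 0 -0.03 0 0 -0.02 255;0 0 -0.03 0 0 -0.03 255;0 0 -0.03 0 0 -0.034 255;0 0 -0.03 0 0 -0.034 255;0 0 -0.03 0 0 -0.034 255"

```text
clock: 19.85
tcp_pos: [0.5712, -0.2238, 0.2117]
tool_rot: [[0.658, 0.753, 0.001], [0.753, -0.658, -0.002], [-0.001, 0.003, -1.0]]
force: [-2.8, 0.1, 10.7]
gripper_width: 0.0075
grip_force: 70.8
```

>>> apply_moves:
  rows: "0 0 0 0 0 0 170;0 0 0 0 0 0 170;0 0 0 0 0 0 160;0 0 0 0 0 0 160;0 0 0 0 0 -0.1 160;0 0 0 0 0 -0.25 160;0 0 0 0 0 -0.4 160;0 0 0 0 0 -0.5 160;0 0 0 0 0 -0.5 160"

```text
clock: 20.75
tcp_pos: [0.5722, -0.2239, 0.3399]
tool_rot: [[0.658, 0.753, 0.009], [0.753, -0.658, -0.005], [0.002, 0.01, -1.0]]
force: [0.1, 0.8, 0.2]
gripper_width: 0.0321
grip_force: 0.0
```

Run:
```python
from h import *
s=ctrl.get_state();w=ctrl.read_camera("wrist")[:,:,::-1];sd=ctrl.read_camera("side")[:,:,::-1]
print(s["tcp_pos"],s["clock"],s["force"])
o=np.zeros((384,800,3),np.uint8);o[:,:512]=w;o[:264,512:]=cv2.resize(sd[180:340,256:432],(288,264));cv2.imwrite("pics/m4.png",o)
m=ctrl.camera_model("wrist")
Y=Ro.from_euler('z',YAW).as_matrix();W=SEAT+Y@[.068,-.0007,0]
for p in(0,10.5,14.5,16.5):print(p,proj(m,W+[0,0,.055-p/1e3]),proj(ctrl.camera_model("side"),W+[0,0,.055-p/1e3]))
```

```text
[ 0.57219849 -0.2239015   0.33987951] 20.75 [0.06419903 0.78571541 0.23458551]
0 [[257.29908098 194.1192208 ]] [[395.0354976  231.93105242]]
10.5 [[257.20282307 190.62453961]] [[393.2893394  236.04507353]]
14.5 [[257.16808922 189.36351357]] [[392.63517364 237.58631519]]
16.5 [[257.15109893 188.74667427]] [[392.31033133 238.35165713]]
```

View pics/m4.png

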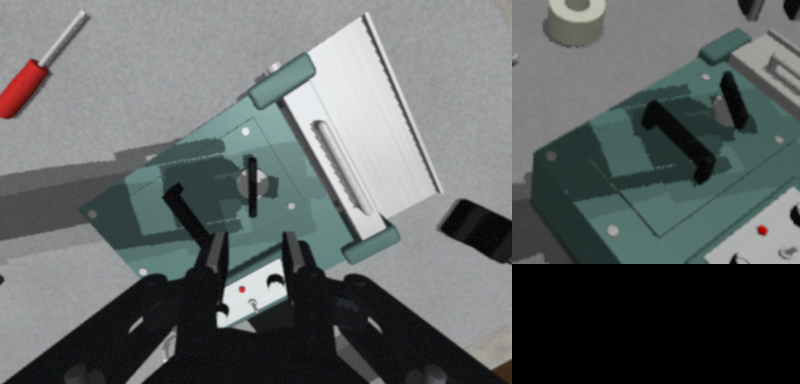

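```bash
python3 -c "
from station import ctrl
print(ctrl.finish_job())"
```

```text
the job is handed in; nothing more can be done
None
```

The cover is hooked in and flat over the opening, and the stud is pushed in and turned about 94° clockwise until it met its stop. It then sprang back about 5.5 mm, which puts it about 11 mm in, where the lock notch is. I handed the job in at about 21 s with the gripper clear; I saw no sign that anything else on the bench moved but did not measure it, and the hand-in gave no pass or fail result.

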